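# Load the chip cartridge into the reader's corner nest and start it

## Robot

A 7-joint arm with a two-finger parallel gripper is mounted at the origin on the work surface. World frame = base frame: x ahead of the robot, y to its left, z up, the work surface at z = 0. Lengths are in m, angles in rad, forces in N, time in s.
With the tool pointing down it reaches from about 0.4 to 0.925 m from the base axis. Payload 4.1 kg.
Tool frame: the origin (TCP) lies at the very end of the fingers, on their centre line; the grasp point (between the pads) lies 19 mm behind it; z points along the fingers, y is the direction in which the jaws open and shut (so a half turn about z gives the same grasp; the last joint's range is limited). The gripper opens to 85 mm and grips with 20 to 120 N. Pads are 22 mm wide; open, the fingers measure 114 mm over their backs; the gripper's body (76 mm by 85 mm) begins 54 mm behind the grasp point. The pads swing forward as they close: fully open they stand 13 mm farther back than shut.
Start: joints at [1.124, 0.398, 0.045, 1.537, -0.019, 1.207, -0.051], TCP at [0.222, -0.611, 0.204] pointing down, gripper open.
Joint ranges: [-2.82, 2.82], [-0.49, 2.23], [-1.37, 1.46], [0, 2.46], [-1.36, 4.5], [0.23, 2], [-2.94, 2.94]. Speed limits (rad/s): [2.57, 2.57, 3.14, 3.14, 3.14, 3.14, 3.14].

## Interface

Orientations are given as a rotation vector (axis times angle).
In Python, from rig import telemetry, eyes, workorder gives the robot as it stands.
- The arm moves only by the tool move_arm, never from a script. Its argument "rows" is one flat list of numbers, 7 for each row, row after row: the opening, from 0 (shut) to 1 (fully open), then the shift along the tool's x, y, z as a fraction of full scale, then the turn, a rotation vector about the tool's x, y, z as a fraction of full scale. In form: [gripper, dx, dy, dz, ax, ay, az, gripper, dx, dy, dz, ax, ay, az, ...]. A call has 1 to 20 rows; each row is the pose to reach, as a shift and turn from the pose measured when the call began, along the tool's axes at that moment; what a row does not reach only later rows make up. Full scale, the value 1, is 400 mm for a shift and 90 degrees for a turn. A row lasts 1/10 s, in which the tool goes at most 50 mm and 8.59 degrees, less where a joint would pass 70% of its speed; a pose out of reach is approached as far as the arm can. A call with a number of a shift or a turn outside -1 to 1 is refused whole. A call with a gripper value outside its range is refused whole. The fingers move at their own pace and stop on an object; "grip_force" is the grip in N (left out, the last holds). Time passes only in rows, so rows that repeat a pose let the fingers close. It gives the time, the measured TCP pose, the force and the opening at its end, in the units of the state.
- telemetry.get_obs(): the state, without advancing time (a new reading comes with each control period).
- eyes.grab_frame(name): name is "scene" or "top" or "wrist"; returns (picture, depth): 400x640x3 uint8, red, green, blue; 400x640 float32, m along the optical axis (not along the pixel's ray), 0 where there is no reading.
- eyes.camera_info(name): a dict with "camera_matrix" (3x3 intrinsics, pixels), "eye" and "attitude" of the camera in the world. Camera axes: x right, y down, z forward; pixel columns grow to the right and rows downward; lengths in m; the calibration is good to about 2 mm. The wrist camera is an equidistant fisheye: a pixel r from the principal point sees the ray r / f radians off the axis. A picture is of the moment at which its call begins: read the wrist's pose just before it. camera_info takes no time and is no camera call; for the wrist camera it gives the pose at the moment of the call.
- workorder.hand_in(): hands the job in, once; it reports no verdict.
Trained networks look in the newest picture that a camera, given by its name, has taken for a name from the list of things; names that differ only in an ending like _2 or _b are one class to them, and where a whole thing is asked for, a point or a joint stands for the part that bears it (a point fixed in the world has none). Each returns a list of dicts, best first, with "conf" (0 to 1); they miss things now and then, are a little off and sometimes report something else, mostly with a low value. They report only what shows in the picture. A call takes as long as a camera call. They do not tell look-alikes from the thing itself.
- eyes.look_for(camera, query): "location" ([x, y, z] in m, in world coordinates, good to about 4 mm: the middle of the surface that is visible of it).
- eyes.silhouettes(camera, query): "pixels" (400x640 bool, what is visible of it).
- eyes.tip_of(camera, query): "location" ([x, y, z] in m, in world coordinates, good to about 4 mm: a listed point, or the origin of a listed thing).
The state is a dict: "clock": time; "qpos": joint angles; "qd": joint speeds; "tau": joint torques, N m; "ee_pos": TCP position; "eef_rot": TCP orientation; "force": force on the tool from outside, world axes, zero at the start; "torque": the same for the moment, N m; "width": opening from 0.0 (shut) to 1.0 (fully open).
Only numpy, scipy, OpenCV 4.12 (cv2) and the standard library are available. Lean on these libraries where they do the work, as an engineer would, in place of code of your own. Each camera call takes 0.05 s, during which the arm holds its last target.

## Task

Load the chip cartridge into the chip reader without picking it up: with the fingertips push it flat against the reader's long steel rail, then slide it along the rail into the corner nest until it is fully home against the end stop, and then press the round start key. The chip's wells are open, so it must stay flat on the deck throughout; leave everything else where it stands.

Things in the scene. Friction and masses are not known exactly. Their poses are not given: they have to be found in the camera images.
- reader: chip reader, a fixed flat white instrument, 240 mm deep (x, its rear at +x) by 320 mm wide (y, to the left). Origin: centre of its underside, on the bench. Its level dark metal deck is 55 mm above the bench, x -65 to 115 mm, y -160 to 160 mm; the rail is near its rear edge, the corner nest at the rail's +y end. In front (x < -65 mm) is a panel 45 mm above the bench with display and start key.
- rail (a point): middle of the upper edge of the steel rail's guiding face, which looks to the reader's -x (at reader x = 85, y = 0 mm). The rail is straight, 10 mm high above the deck, 16 mm thick, runs along the reader's y from -145 mm to the end stop at 125 mm. Axes as the reader's.
- nest (a point): point on the deck where the chip's origin lies when it is fully home (reader x = 64, y = 89 mm); there the chip's axes are parallel to the reader's. The nest is a corner pocket closed by the rail, the end stop and the cheek, open on top, 44 mm wide, entered only along the rail from -y. A dark window in its floor is flush. Axes as the reader's.
- end_stop (a point): top edge of the face of the end stop, on the nest's middle line (reader x = 64, y = 125 mm). The end stop is a grey block 16 mm high, 20 mm thick, standing across the rail's left end; its face looks to the reader's -y. Axes as the reader's.
- cheek (a point): top edge of the inner face of the nest's cheek (reader x = 41, y = 106 mm), a steel bar 9 mm high, 14 mm thick, opposite the rail, from the end stop back to y = 87 mm, then a slanted lead-in widening the mouth by 7 mm, down to y = 72 mm. Axes as the reader's.
- chip: the chip cartridge to load: white plastic tile, 42 mm (x) by 72 mm (y) by 14 mm high, 30 to 65 g, with two open wells (rims 3 mm high) near its tail (-y), a glass window, and contacts at its leading end (+y). Starts loose on the deck, at least 15 mm clear of the rail, right of the nest, turned up to 0.35 rad from the reader's axes. Slides under a light push. Origin: centre of its underside.
- start_key (a joint): travel of the start key, m: 0 is up, 0.005 is fully pressed. It springs back; fully down takes about 4 N (1.2 N to start it moving).
- start_key_top (a point): centre of the top of the start key, the only round raised key of the control panel: 26 mm across, grey in a black bezel, its top 54 mm above the bench when up, pressed straight down. It is at x = -93, y = -55 mm in the reader's frame.
- blank: the short blank cartridge: a plain white square tile 38 x 38 x 14 mm with a grey top inlay and no wells, loose on the reader's deck in front of the nest; not to be moved. Origin: centre of its underside.
- tube_stand: a small grey stand with two capped tubes, 30 x 40 x 41 mm, loose on the reader's deck in front of the nest (it and the blank cartridge may change places); not to be moved. Origin: centre of its underside.
- rotor: the tube rotor on its loading foot (an aluminium and red wheel ringed by small tubes), about 170 mm across and 78 mm high, on the bench; bystander. Origin: centre of its underside.
- tip_box: an open blue box of pipette tips, 84 x 124 x 64 mm, on the bench; bystander. Origin: centre of its underside.
- cold_block: a black cooling block with capped tubes, 86 x 128 x 50 mm, on the bench; bystander. Origin: centre of its underside.
- pipette: a white hand pipette lying on the bench beyond the reader, 245 mm long, 34 mm high; bystander. Origin: on the bench under its body.
- reagent: an amber reagent bottle, 60 mm across, 125 mm high, on the bench; bystander. Origin: centre of its underside.
- marker: a marker pen lying on the bench, 135 mm long; bystander. Origin: on the bench under its middle.
Things that resemble listed ones, but are neither listed nor needed, are in the scene too. Leave any green look-alike of the chip alone.

How it is judged:
On the way, in this order (a step that is already met when the one before it is completed fails the run):
1. the chip lies flat against the rail, still outside the nest (x of chip in the frame of reader above 0.061 m and y of chip in the frame of reader below 0.04 m and angle between the y axis of chip and the y axis of reader, either way round below 0.07 rad), for 0.2 s.
2. the chip is fully home in the corner nest: against the rail and the end stop, square and flat (x of chip in the frame of reader above 0.0605 m and y of chip in the frame of reader above 0.0865 m and angle between the y axis of chip and the y axis of reader, either way round below 0.06 rad and z of chip in the frame of reader below 0.058 m and angle between chip's own z axis and vertical below 0.05 rad), for 0.2 s.
3. the start key is pressed down (value of joint start_key above 0.0035 m), for 0.04 s.
At the end, for the whole second after the job is handed in: The chip lies at rest flat on the deck in the nest, within 2.5 mm of the end stop and 3.5 mm of the rail and square to it within 0.06 rad, and the start key, pressed by at least 3.5 mm after the chip was home, is up again (all of step 2 and linear speed of chip below 0.01 m/s and value of joint start_key below 0.0015 m); the robot touches nothing.
It fails at once if the chip is lifted off the deck (over 4 mm) or tipped (over 0.12 rad) (z of chip in the frame of reader above 0.059 m or angle between chip's own z axis and vertical above 0.12 rad).
It fails at once if the chip is pushed off the deck (z of chip in the frame of reader below 0.05 m).
It fails at once if the start key is pressed before the chip is home (value of joint start_key above 0.0025 m and y of chip in the frame of reader below 0.085 m).
It fails at once if another thing is moved by more than 10 mm (distance of any of blank, tube_stand, rotor, tip_box, cold_block, pipette, reagent, marker from where it was at the start of the episode above 0.01 m).
It also fails if it takes over 53 s, if anything falls off the work surface, if the arm or the gripper's body presses on something with over 40 N, if the wrist force passes 120 N, or if a joint passes its speed limit or range.

## Working session

There is one attempt and no reset: what is moved stays moved. The work goes in short steps, Python scripts to look and compute and a tool call to move; the robot and the scene stay as the last step left them, time stands still between calls to the robot, and variables do not carry over. Pictures are saved under pics/ and viewed, and the job is handed in when it is done.

Besides the shell and the picture viewer there is one more tool, called after "Emit:" by a JSON object that holds its "method" and its "body". move_arm: Moves the arm, as the interface text tells. Its arguments: {"type":"object","properties":{"rows":{"type":"array"},"grip_force":{"type":"number"}},"required":["rows"]}

```bash
ls; mkdir -p pics; cat > h.py <<'E'
import numpy as np,cv2
from rig import telemetry, eyes, workorder
from scipy.spatial.transform import Rotation as R
def save(n,p): cv2.imwrite('pics/'+n+'.png',p[:,:,::-1])
E
python3 - <<'E'
from h import *
o=telemetry.get_obs();print(o)
for c in ['scene','top','wrist']:
    p,d=eyes.grab_frame(c);save(c+'0',p);np.save(c+'0d.npy',d);print(c,eyes.camera_info(c))
E
```

```text
pics
{'clock': 0.0, 'qpos': array([ 1.12401154,  0.39918057,  0.04501856,  1.53791195, -0.01867646,
        1.20687667, -0.05071299]), 'qd': array([ 0.00140351,  0.00269437,  0.00031504,  0.00082987, -0.0006386 ,
       -0.00046062, -0.00038631]), 'tau': array([ 2.37999366e-04, -4.75111592e+01,  1.36528887e+00, -2.54223168e+01,
        1.16839592e-02,  9.42994666e-03,  1.70536566e-05]), 'ee_pos': array([ 0.22131077, -0.61042421,  0.20325637]), 'eef_rot': array([-3.09231484e+00, -5.43409403e-01,  7.63163973e-04]), 'force': array([-0.95012231,  0.18612222, -0.65212355]), 'torque': array([-0.0468873 , -0.02300941,  0.04896417]), 'width': 0.9984502084524398}
scene {'camera_matrix': array([[420.21747965,   0.        , 317.39227318],
       [  0.        , 420.21747965, 198.54982536],
       [  0.        ,   0.        ,   1.        ]]), 'eye': array([0.99006227, 0.59751981, 0.90239427]), 'attitude': array([-0.86752098, -2.59133128,  0.99049259])}
top {'camera_matrix': array([[493.22467104,   0.        , 323.87809097],
       [  0.        , 493.22467104, 196.54484652],
       [  0.        ,   0.        ,   1.        ]]), 'eye': array([0.47423264, 0.0097589 , 1.47829361]), 'attitude': array([-2.17270898,  2.22073731, -0.05622953])}
wrist {'camera_matrix': array([[309.70691629,   0.        , 322.58895655],
       [  0.        , 309.70691629, 202.54701593],
       [  0.        ,   0.        ,   1.        ]]), 'eye': array([ 0.28300049, -0.58922714,  0.37217685]), 'attitude': array([ 2.38816774, -1.67538095, -0.22324088])}
```

View pics/top0.png

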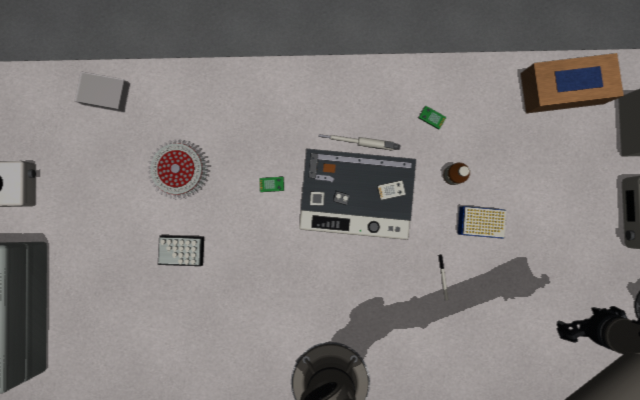

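View pics/scene0.png

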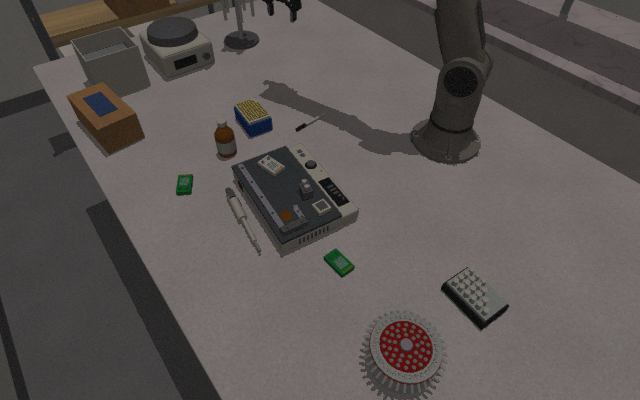

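```bash
python3 - <<'E'
from h import *
for c in ['top','scene']:
  for q in ['reader','rail','nest','end_stop','cheek','chip','start_key_top','blank','tube_stand','reagent','rotor','tip_box','cold_block','pipette']:
    try:
      for r in eyes.tip_of(c,q)[:3]: print(c,q,np.round(r['location'],4),round(r['conf'],2))
    except Exception as e: print(q,e)
E
```

```text
top reader [ 5.492e-01 -8.870e-02 -2.000e-04] 0.56
top reader [ 0.5364 -0.0425  0.0575] 0.33
top rail [ 0.6387 -0.1004  0.0645] 0.73
top nest [ 0.6296 -0.0046  0.0504] 0.63
top end_stop [0.6283 0.0262 0.0743] 0.96
top end_stop [ 0.5535 -0.1876  0.0548] 0.15
top cheek [0.6048 0.0125 0.0626] 0.7
top chip [ 0.5564 -0.1852  0.0567] 0.81
top chip [0.581  0.1627 0.003 ] 0.79
top chip [ 0.7801 -0.325   0.0014] 0.63
top start_key_top [ 0.4531 -0.1346  0.0569] 0.52
top blank [0.5434 0.0281 0.0573] 0.45
top tube_stand [ 0.5362 -0.0435  0.0553] 0.56
top tube_stand [ 0.4552 -0.1349  0.0618] 0.54
top reagent [ 0.6065 -0.3772 -0.0018] 0.95
top reagent [ 0.6264 -0.0067  0.0518] 0.6
top rotor [ 0.6316  0.4302 -0.0009] 0.67
top rotor [ 0.4554 -0.1337  0.0569] 0.28
top tip_box [ 0.4576 -0.4524  0.0032] 0.63
top tip_box [0.6312 0.0294 0.0723] 0.38
top cold_block [ 0.3969  0.4357 -0.    ] 0.97
top pipette [ 0.6973 -0.1813  0.0011] 0.85
scene reader [ 0.5543 -0.0904 -0.0023] 0.89
scene rail [ 0.6353 -0.0997  0.0636] 0.67
scene nest [ 0.6229 -0.0071  0.0568] 0.56
scene end_stop [0.6273 0.0309 0.0722] 0.81
scene cheek [0.6056 0.0103 0.0636] 0.77
scene chip [0.586  0.1656 0.0032] 0.92
scene chip [ 0.563  -0.1815  0.0529] 0.76
scene chip [ 0.7792 -0.3255 -0.0041] 0.59
scene start_key_top [ 0.4513 -0.1313  0.0533] 0.39
scene start_key_top [ 0.562  -0.183   0.0525] 0.2
scene blank [0.5412 0.0297 0.0542] 0.56
scene blank [ 0.5358 -0.0384  0.0536] 0.5
scene tube_stand [ 0.5371 -0.0404  0.0554] 0.73
scene reagent [ 0.6003 -0.3784  0.0011] 0.92
scene rotor [ 0.6323  0.4322 -0.004 ] 0.86
scene tip_box [ 0.4638 -0.4533 -0.0054] 0.95
scene cold_block [ 0.3962  0.4307 -0.0017] 0.93
scene cold_block [0.6294 0.0293 0.0747] 0.53
scene pipette [ 0.6954 -0.1802 -0.0007] 0.98
```

```bash
cat >> h.py <<'E'
def plan(target,yaxis=None,R0=None):
    """print shift (fraction) & turn (fraction) to TCP target, tool down with tool y along given world xy angle"""
    o=telemetry.get_obs();M=R.from_rotvec(o['eef_rot']);
    s=M.inv().apply(np.array(target)-o['ee_pos'])/0.4
    t=None
    if yaxis is not None:
        y=np.array([np.cos(yaxis),np.sin(yaxis),0]);z=np.array([0,0,-1.]);x=np.cross(y,z)
        best=None
        T=R.from_matrix(np.stack([x,y,z],1))
        t=(M.inv()*T).as_rotvec()/(np.pi/2)
    print('t',round(o['clock'],2),'ee',o['ee_pos'].round(4),'shift',s.round(4),'turn',None if t is None else t.round(4),'F',o['force'].round(2),'w',round(o['width'],3))
E
python3 - <<'E'
from h import *
o=telemetry.get_obs();M=R.from_rotvec(o['eef_rot']).as_matrix();print(M.round(3))
c=eyes.camera_info('wrist');print(R.from_rotvec(c['attitude']).as_matrix().round(3)); print(M.T@(c['eye']-o['ee_pos']))
plan([0.50,-0.10,0.33],np.pi/2-.07); plan([0.50,-0.10,0.33],-np.pi/2-.07)
E
```

```text
[[ 0.94   0.341  0.   ]
 [ 0.341 -0.94  -0.   ]
 [ 0.     0.    -1.   ]]
[[ 0.34  -0.908 -0.245]
 [-0.94  -0.328 -0.09 ]
 [ 0.001  0.261 -0.965]]
[ 0.06514737  0.00067558 -0.16868343]
t 1.55 ee [ 0.2216 -0.6111  0.2043] shift [ 1.0899 -0.9638 -0.3142] turn [ 0.0000e+00  1.0000e-04 -1.7339e+00] F [ 0.67 -0.25  0.29] w 1.0
t 1.55 ee [ 0.2216 -0.6111  0.2043] shift [ 1.0899 -0.9638 -0.3142] turn [ 1.000e-04 -0.000e+00  2.661e-01] F [ 0.67 -0.25  0.29] w 1.0
```

Emit:
{"method": "move_arm", "body": {"rows": [0.3,0.99,-0.96,-0.31,0,0,0.266,0.3,0.99,-0.96,-0.31,0,0,0.266,0.3,0.99,-0.96,-0.31,0,0,0.266,0.3,0.99,-0.96,-0.31,0,0,0.266,0.3,0.99,-0.96,-0.31,0,0,0.266,0.3,0.99,-0.96,-0.31,0,0,0.266,0.3,0.99,-0.96,-0.31,0,0,0.266,0.3,0.99,-0.96,-0.31,0,0,0.266,0.3,0.99,-0.96,-0.31,0,0,0.266,0.3,0.99,-0.96,-0.31,0,0,0.266,0.3,0.99,-0.96,-0.31,0,0,0.266,0.3,0.99,-0.96,-0.31,0,0,0.266,0.3,0.99,-0.96,-0.31,0,0,0.266,0.3,0.99,-0.96,-0.31,0,0,0.266,0.3,0.99,-0.96,-0.31,0,0,0.266,0.3,0.99,-0.96,-0.31,0,0,0.266]}}

```text
clock: 3.15
ee_pos: [0.4621, -0.1169, 0.3279]
eef_rot: [3.139, -0.115, -0.001]
force: [-0.4, -0.1, -0.4]
width: 0.304
```

```bash
python3 - <<'E'
from h import *
o=telemetry.get_obs();c=eyes.camera_info('wrist')
p,d=eyes.grab_frame('wrist');save('wrist1',p);np.savez('w1.npz',p=p,d=d,eye=c['eye'],att=c['attitude'],K=c['camera_matrix'])
print(o['ee_pos'],o['eef_rot'],o['width'],o['clock'])
for q in ['rail','nest','end_stop','cheek','chip','start_key_top','blank','tube_stand','reader']:
  for r in eyes.tip_of('wrist',q)[:3]: print(q,np.round(r['location'],4),round(r['conf'],2))
E
```

```text
[ 0.46210331 -0.11688797  0.32786566] [ 3.13916581e+00 -1.15258220e-01 -1.46828456e-03] 0.304400490460831 3.15
nest [ 0.6271 -0.0101  0.0518] 0.95
end_stop [0.63   0.024  0.0685] 0.72
cheek [0.6067 0.0112 0.0643] 0.85
cheek [ 0.6384 -0.1017  0.0696] 0.22
chip [ 0.5574 -0.1899  0.0531] 0.87
chip [0.5884 0.163  0.0018] 0.79
start_key_top [ 0.4553 -0.1319  0.0597] 0.52
blank [0.54   0.0259 0.0544] 0.83
blank [ 0.5564 -0.0923 -0.0042] 0.38
tube_stand [ 0.5344 -0.0389  0.0519] 0.61
reader [ 5.564e-01 -9.180e-02  2.000e-04] 0.79
reader [ 0.6969 -0.1808 -0.0015] 0.54
```

View pics/wrist1.png

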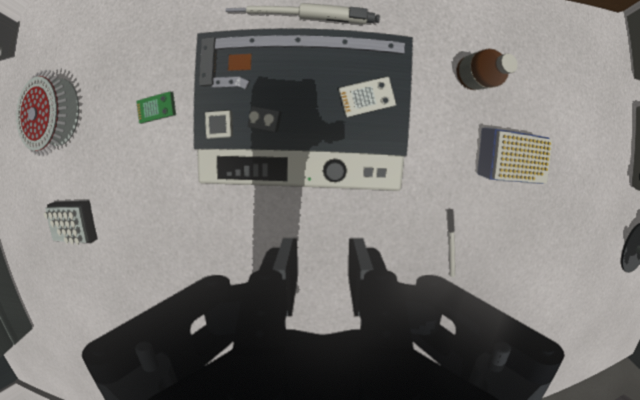

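```bash
cat >> h.py <<'E'
def ortho(p,c,z,x0,x1,y0,y1,res=0.0005,fish=True):
    # rows: x decreasing; cols: y decreasing (world)
    xs=np.arange(x1,x0,-res);ys=np.arange(y1,y0,-res)
    X,Y=np.meshgrid(xs,ys,indexing='ij');P=np.stack([X,Y,np.full_like(X,z)],-1).reshape(-1,3)
    u=proj(P,c,fish).reshape(X.shape+(2,)).astype(np.float32)
    return cv2.remap(p,u[...,0],u[...,1],cv2.INTER_CUBIC)
def proj(P,c,fish=True):
    A=R.from_rotvec(c['att']).inv();q=A.apply(np.asarray(P)-c['eye']);K=c['K']
    if fish:
        return cv2.fisheye.projectPoints(q[:,None],np.zeros(3),np.zeros(3),K,np.zeros(4))[0][:,0]
    return cv2.projectPoints(q,np.zeros(3),np.zeros(3),K,None)[0][:,0]
E
python3 - <<'E'
from h import *
c=dict(np.load('w1.npz'))
for z in (0.055,0.069):
    save('or%d'%(z*1000),ortho(c['p'],c,z,.42,.70,-.28,.10,.0005))
t=eyes.camera_info('top');tc=dict(eye=t['eye'],att=t['attitude'],K=t['camera_matrix'])
p=cv2.imread('pics/top0.png')[:,:,::-1]
save('ort55',ortho(p,tc,.055,.42,.70,-.28,.10,.0005,False))
E
```

```text
(no output)
```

View pics/or55.png

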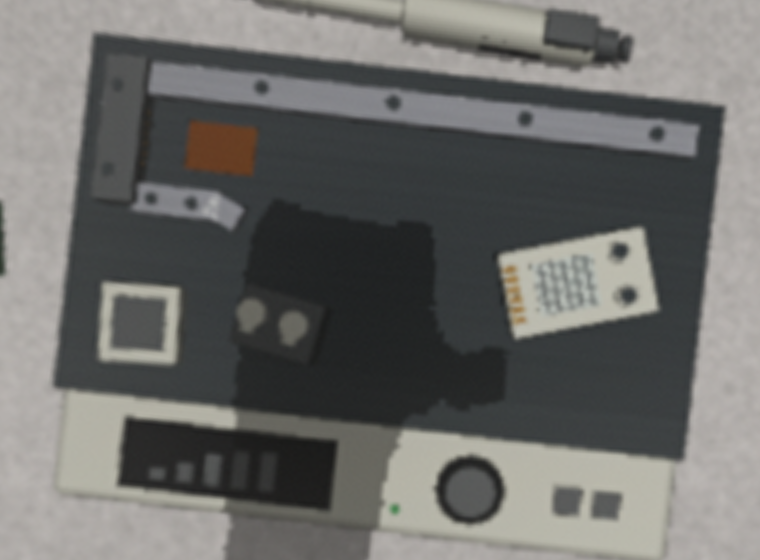

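View pics/or69.png

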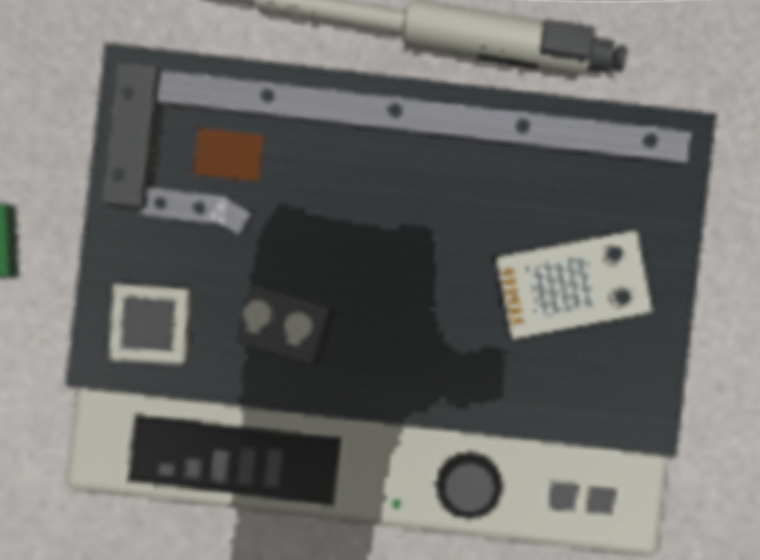

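View pics/ort55.png

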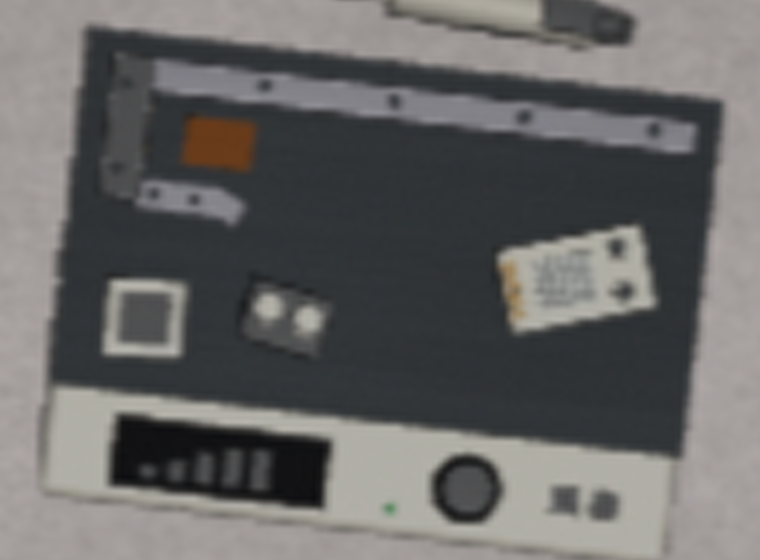

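```bash
cat >> h.py <<'E'
YAW=-0.114; O=np.array([.5529,-.0906])
def r2w(x,y,z): 
    c,s=np.cos(YAW),np.sin(YAW); return np.array([O[0]+c*x-s*y,O[1]+s*x+c*y,z])
def w2r(p):
    c,s=np.cos(YAW),np.sin(YAW); d=np.asarray(p)[:2]-O; return np.array([c*d[0]+s*d[1],-s*d[0]+c*d[1]])
def goto(x,y,z): plan(r2w(x,y,z),-np.pi/2+YAW); print('reader',w2r(telemetry.get_obs()['ee_pos']).round(4))
E
python3 - <<'E'
from h import *
goto(-.037,-.093,.09); goto(-.037,-.093,.060)
E
```

```text
t 3.65 ee [ 0.463  -0.1151  0.3283] shift [0.1174 0.1513 0.5958] turn [ 0.0001 -0.      0.0281] F [-0.01 -0.24  0.4 ] w 0.3
reader [-0.0866 -0.0346]
t 3.65 ee [ 0.463  -0.1151  0.3283] shift [0.1174 0.1513 0.6708] turn [ 0.0001 -0.      0.0281] F [-0.01 -0.24  0.4 ] w 0.3
reader [-0.0866 -0.0346]
```

Emit:
{"method": "move_arm", "body": {"rows": [0.3,0.117,0.151,0.15,0,0,0.028,0.3,0.117,0.151,0.25,0,0,0.028,0.3,0.117,0.151,0.35,0,0,0.028,0.3,0.117,0.151,0.45,0,0,0.028,0.3,0.117,0.151,0.55,0,0,0.028,0.3,0.117,0.151,0.605,0,0,0.028,0.3,0.117,0.151,0.605,0,0,0.028,0.3,0.117,0.151,0.605,0,0,0.028]}}

```text
clock: 4.45
ee_pos: [0.5061, -0.1787, 0.0869]
eef_rot: [3.136, -0.179, 0.001]
force: [0.3, -0.7, 0.0]
width: 0.299
```

```bash
python3 - <<'E'
from h import *
p,d=eyes.grab_frame('wrist');save('wrist2',p);np.save('w2d.npy',d)
p,d=eyes.grab_frame('scene');save('scene2',cv2.resize(p[100:270,200:400],None,fx=4,fy=4,interpolation=cv2.INTER_CUBIC)[:600,:800])
goto(-.037,-.093,.059)
E
```

```text
t 4.55 ee [ 0.5073 -0.1791  0.0884] shift [-0.0047 -0.0003  0.0735] turn [ 0.0006 -0.0026  0.0001] F [0.36 0.69 0.35] w 0.301
reader [-0.0352 -0.0931]
```

View pics/wrist2.png

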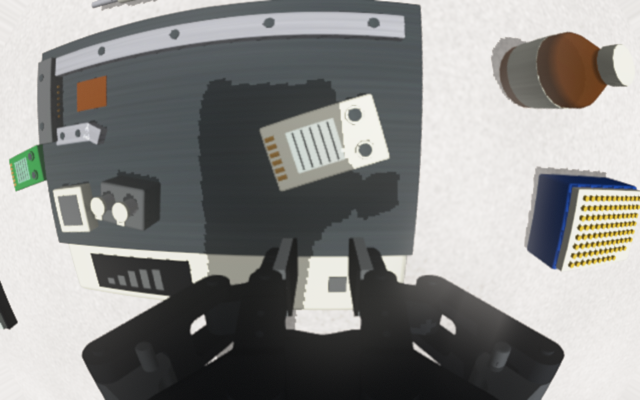

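View pics/scene2.png

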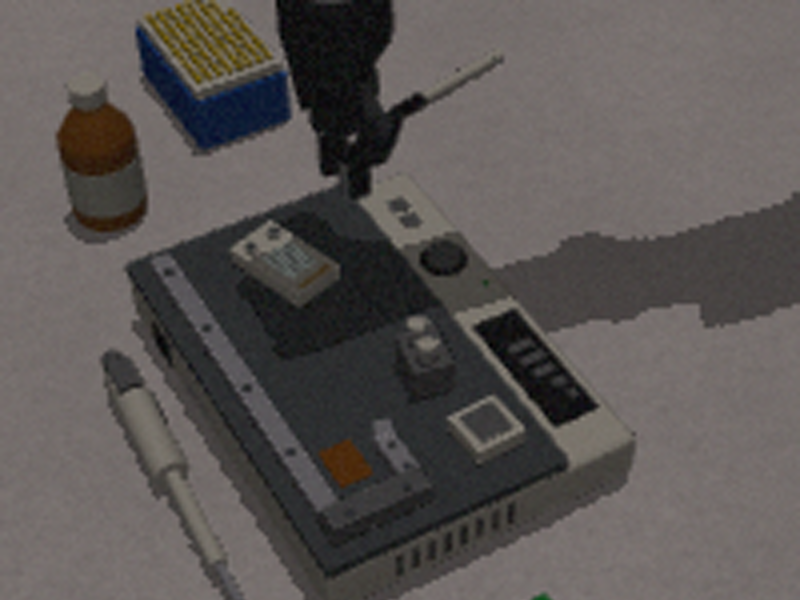

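Emit:
{"method": "move_arm", "body": {"rows": [0.3,-0.005,0,0.03,0,0,0,0.3,-0.005,0,0.055,0,0,0,0.3,-0.005,0,0.072,0,0,0,0.3,-0.005,0,0.072,0,0,0]}}

```text
clock: 4.95
ee_pos: [0.5043, -0.1786, 0.0583]
eef_rot: [3.136, -0.179, 0.002]
force: [-0.1, 0.3, 0.7]
width: 0.298
```

```bash
python3 - <<'E'
from h import *
p,d=eyes.grab_frame('wrist');save('wrist3',p);np.save('w3d.npy',d)
p,d=eyes.grab_frame('scene');save('scene3',cv2.resize(p[130:230,200:400],None,fx=4,fy=4,interpolation=cv2.INTER_CUBIC)[:600,:800])
goto(.028,-.093,.059)
E
```

```text
t 5.05 ee [ 0.5053 -0.1788  0.0593] shift [ 0.1632 -0.0002  0.0013] turn [ 0.0005 -0.0022  0.0001] F [ 0.07 -0.04  0.05] w 0.3
reader [-0.0373 -0.0931]
```

View pics/wrist3.png

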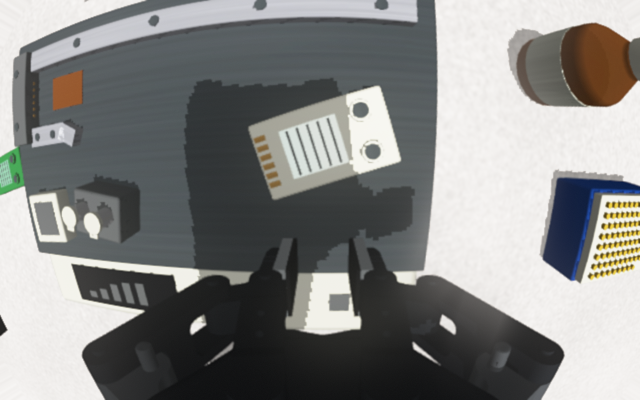

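View pics/scene3.png

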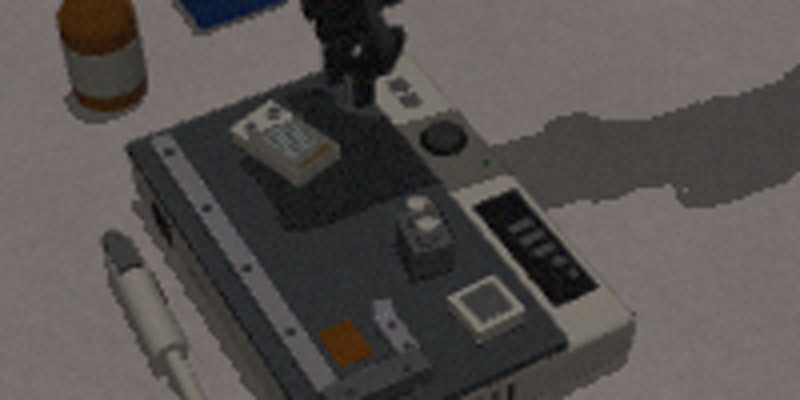

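Emit:
{"method": "move_arm", "body": {"rows": [0.3,0.02,0,0,0,0,0,0.3,0.035,0,0,0,0,0,0.3,0.045,0,0,0,0,0,0.3,0.055,0,0,0,0,0,0.3,0.065,0,0,0,0,0,0.3,0.075,0,0,0,0,0,0.3,0.085,0,0,0,0,0,0.3,0.095,0,0,0,0,0,0.3,0.105,0,0,0,0,0,0.3,0.115,0,0,0,0,0,0.3,0.125,0,0,0,0,0,0.3,0.135,0,0,0,0,0]}}

```text
clock: 6.25
ee_pos: [0.5592, -0.185, 0.0595]
eef_rot: [3.136, -0.179, 0.005]
force: [-0.5, 0.4, -0.1]
width: 0.3
```

```bash
python3 - <<'E'
from h import *
p,d=eyes.grab_frame('wrist');save('wrist4',p)
p,d=eyes.grab_frame('top');save('top4',cv2.resize(p[130:250,290:430],None,fx=5,fy=5,interpolation=cv2.INTER_CUBIC))
goto(.030,-.093,.059)
E
```

```text
t 6.35 ee [ 0.5596 -0.1849  0.0595] shift [0.0315 0.0001 0.0014] turn [ 0.0004 -0.0026  0.0002] F [-0.15 -0.37 -0.64] w 0.3
reader [ 0.0174 -0.093 ]
```

View pics/wrist4.png

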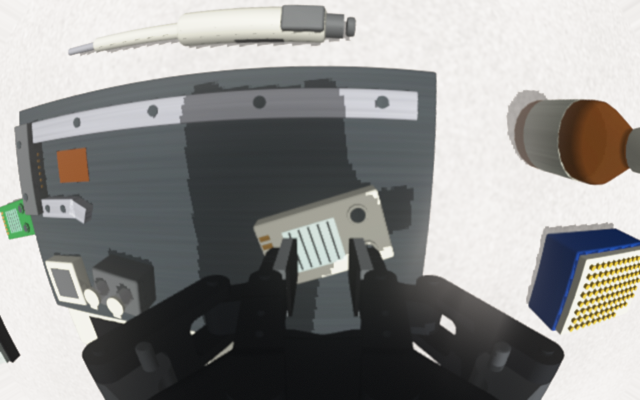

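View pics/top4.png

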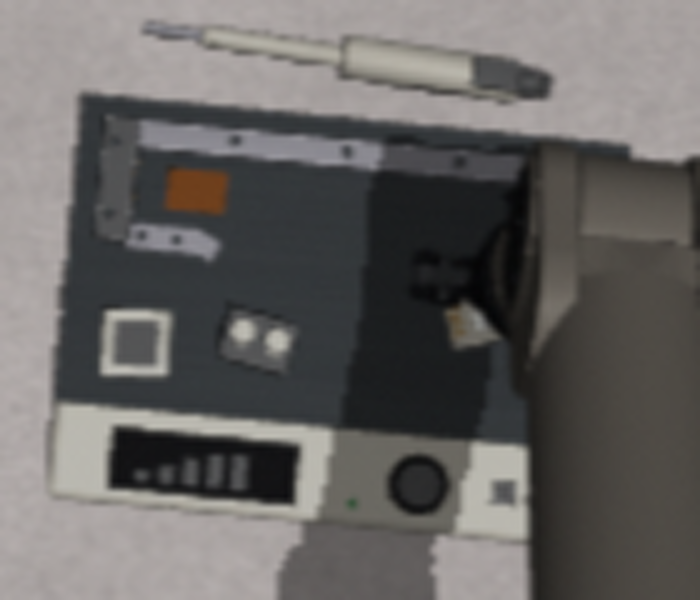

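```bash
python3 - <<'E'
from h import *
t=eyes.camera_info('top');tc=dict(eye=t['eye'],att=t['attitude'],K=t['camera_matrix'])
c=eyes.camera_info('wrist');cc=dict(eye=c['eye'],att=c['attitude'],K=c['camera_matrix'])
o=telemetry.get_obs()
M=R.from_rotvec(o['eef_rot'])
for dx in(-.011,0,.011):
  for dy in (-.014,.014):
    print(dx,dy,[proj((M.apply([dx,dy,dz])+o['ee_pos'])[None],cc)[0].round(0) for dz in (0,-.006,-.013)])
d=np.load('w3d.npy')
print(d[236:262:4,290].round(4),d[236:262:4,357].round(4))
E
```

```text
-0.011 -0.014 [array([297., 253.]), array([297., 257.]), array([296., 262.])]
-0.011 0.014 [array([344., 253.]), array([345., 257.]), array([346., 262.])]
0 -0.014 [array([297., 236.]), array([296., 239.]), array([295., 244.])]
0 0.014 [array([345., 236.]), array([346., 239.]), array([346., 244.])]
0.011 -0.014 [array([296., 218.]), array([296., 221.]), array([294., 225.])]
0.011 0.014 [array([345., 218.]), array([346., 221.]), array([347., 225.])]
[0.1848 0.1457 0.1393 0.1346 0.1315 0.1272 0.1243] [0.1851 0.1455 0.1398 0.1354 0.1317 0.1272 0.1237]
```

```bash
python3 - <<'E'
from h import *
c=eyes.camera_info('wrist');o=telemetry.get_obs()
A=R.from_rotvec(c['attitude']);M=R.from_rotvec(o['eef_rot']);K=c['camera_matrix']
d=np.load('w3d.npy')
for u in (280,285,290,294,352,357,362,367):
  for v in (240,248,258,268):
    q=cv2.fisheye.undistortPoints(np.array([[[u,v]]],float),K,np.zeros(4))[0,0]
    z=d[v,u];P=A.apply(np.array([q[0]*z,q[1]*z,z]))+c['eye']
    print((u,v),'tool frame mm',(M.inv().apply(P-o['ee_pos'])*1000).round(1))
E
```

```text
(280, 240) tool frame mm [ -4.8 -24.8   4.9]
(280, 248) tool frame mm [ 10.4 -18.1 -42.1]
(280, 258) tool frame mm [ 10.2 -16.8 -52.3]
(280, 268) tool frame mm [ 10.6 -15.5 -62.2]
(285, 240) tool frame mm [ 10.4 -16.9 -32.7]
(285, 248) tool frame mm [ 10.9 -15.6 -43.2]
(285, 258) tool frame mm [ 11.1 -14.4 -54.1]
(285, 268) tool frame mm [ 10.4 -13.6 -61.7]
(290, 240) tool frame mm [ 10.4 -14.5 -32.6]
(290, 248) tool frame mm [ 11.2 -13.3 -44. ]
(290, 258) tool frame mm [ 10.6 -12.5 -52.9]
(290, 268) tool frame mm [ 10.3 -11.7 -61.3]
(294, 240) tool frame mm [ 10.8 -12.5 -33.5]
(294, 248) tool frame mm [ 10.  -11.8 -41.1]
(294, 258) tool frame mm [  6.  -11.8 -43.3]
(294, 268) tool frame mm [  1.1 -12.  -43.4]
(352, 240) tool frame mm [ 10.2  15.  -32.1]
(352, 248) tool frame mm [ 10.8  14.  -43.1]
(352, 258) tool frame mm [  8.8  13.5 -49.2]
(352, 268) tool frame mm [  3.9  13.7 -49. ]
(357, 240) tool frame mm [ 10.5  17.3 -32.8]
(357, 248) tool frame mm [ 10.9  16.2 -43.2]
(357, 258) tool frame mm [ 10.3  15.3 -52.4]
(357, 268) tool frame mm [ 10.5  14.3 -61.9]
(362, 240) tool frame mm [  9.9  19.9 -31.5]
(362, 248) tool frame mm [ 11.1  18.3 -43.9]
(362, 258) tool frame mm [ 10.4  17.3 -52.7]
(362, 268) tool frame mm [ 10.4  16.2 -61.8]
(367, 240) tool frame mm [-4.9 28.   4.9]
(367, 248) tool frame mm [  6.5  22.3 -33.3]
(367, 258) tool frame mm [ 10.6  19.3 -53.2]
(367, 268) tool frame mm [ 10.7  18.1 -62.5]
```

```bash
python3 - <<'E'
from h import *
t=eyes.camera_info('scene');sc=dict(eye=t['eye'],att=t['attitude'],K=t['camera_matrix'])
o=telemetry.get_obs();M=R.from_rotvec(o['eef_rot'])
p,d=eyes.grab_frame('scene')
for dz in(0,-.01,-.02,-.03,-.05): print(dz,proj((M.apply([[0.0,-.02,dz],[0.0,.02,dz]])+o['ee_pos']),sc,False).round(1))
save('scene4',cv2.resize(p[130:200,240:340],None,fx=8,fy=8,interpolation=cv2.INTER_CUBIC)[:600,:800])
E
```

```text
0 [[273.7 170.3]
 [267.5 162. ]]
-0.01 [[273.5 167.8]
 [267.3 159.5]]
-0.02 [[273.2 165.2]
 [267.  157. ]]
-0.03 [[273.  162.6]
 [266.7 154.4]]
-0.05 [[272.5 157.4]
 [266.2 149.1]]
```

View pics/scene4.png

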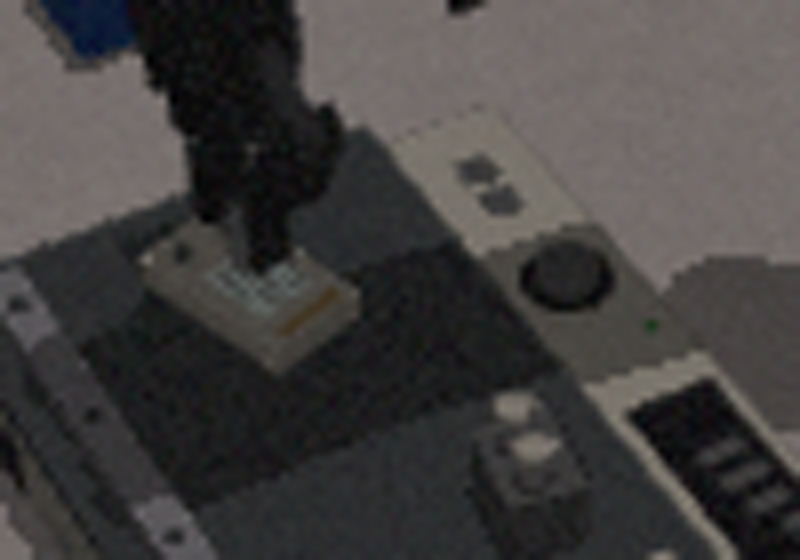

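Emit:
{"method": "move_arm", "body": {"rows": [0.3,-0.01,0,-0.02,0,0,0,0.3,-0.06,0,-0.02,0,0,0,0.3,-0.12,0,-0.02,0,0,0,0.3,-0.145,0,-0.01,0,0,0,0.3,-0.145,0,0.02,0,0,0,0.3,-0.145,0,0.04,0,0,0,0.3,-0.145,0,0.045,0,0,0,0.3,-0.145,0,0.045,0,0,0]}}

```text
clock: 7.2
ee_pos: [0.502, -0.178, 0.0404]
eef_rot: [3.136, -0.178, 0.004]
force: [-0.1, -0.0, 1.1]
width: 0.303
```

```bash
cat >> h.py <<'E'
def tips(name):
    o=telemetry.get_obs();c=eyes.camera_info('wrist')
    p,d=eyes.grab_frame('wrist');save(name,p)
    A=R.from_rotvec(c['attitude']);M=R.from_rotvec(o['eef_rot'])
    v,u=np.mgrid[0:400,0:640]
    q=cv2.fisheye.undistortPoints(np.stack([u,v],-1).reshape(-1,1,2).astype(float),c['camera_matrix'],np.zeros(4)).reshape(400,640,2)
    P=A.apply((np.dstack([q,np.ones((400,640))])*d[...,None]).reshape(-1,3))+c['eye']
    T=M.inv().apply(P-o['ee_pos']).reshape(400,640,3)*1000
    return p,d,P.reshape(400,640,3),T,o
E
python3 - <<'E'
from h import *
p,d,P,T,o=tips('wrist5')
for u in (288,291,355,360):
    for v in range(228,250,2): print((u,v),T[v,u].round(1),P[v,u].round(3))
p,d=eyes.grab_frame('scene')
save('scene5',cv2.resize(p[130:200,240:340],None,fx=8,fy=8,interpolation=cv2.INTER_CUBIC)[:600,:800])
goto(-.04,-.093,.035)
E
```

```text
(288, 228) [  9.3 -17.5 -12.7] [ 0.513 -0.162  0.053]
(288, 230) [  8.4 -17.5 -13.4] [ 0.512 -0.162  0.054]
(288, 232) [  7.5 -17.5 -14. ] [ 0.511 -0.162  0.054]
(288, 234) [  6.3 -17.5 -13.9] [ 0.51  -0.161  0.054]
(288, 236) [  5.1 -17.6 -13.6] [ 0.509 -0.161  0.054]
(288, 238) [ 10.9 -15.5 -31.2] [ 0.514 -0.164  0.072]
(288, 240) [ 10.6 -15.3 -33.1] [ 0.514 -0.164  0.074]
(288, 242) [ 10.9 -15.  -36.3] [ 0.514 -0.164  0.077]
(288, 244) [ 11.  -14.7 -38.8] [ 0.514 -0.165  0.079]
(288, 246) [ 10.3 -14.7 -39.7] [ 0.514 -0.165  0.08 ]
(288, 248) [ 10.9 -14.3 -43.1] [ 0.514 -0.165  0.084]
(291, 228) [  9.6 -15.8 -13.4] [ 0.513 -0.163  0.054]
(291, 230) [  8.4 -15.9 -13.3] [ 0.512 -0.163  0.054]
(291, 232) [  7.4 -15.9 -13.7] [ 0.511 -0.163  0.054]
(291, 234) [  6.4 -15.9 -14.1] [ 0.51  -0.163  0.055]
(291, 236) [  5.5 -15.8 -14.7] [ 0.509 -0.163  0.055]
(291, 238) [ 10.8 -14.1 -30.9] [ 0.514 -0.165  0.071]
(291, 240) [ 10.5 -13.9 -32.8] [ 0.514 -0.165  0.073]
(291, 242) [ 11.1 -13.5 -36.8] [ 0.514 -0.166  0.077]
(291, 244) [ 10.8 -13.4 -38.4] [ 0.514 -0.166  0.079]
(291, 246) [ 10.9 -1
[... 723 characters left out ...]
.2    0.054]
(360, 230) [  8.6  21.  -14.1] [ 0.508 -0.2    0.055]
(360, 232) [  7.8  21.  -14.9] [ 0.507 -0.2    0.055]
(360, 234) [  6.4  21.1 -14.1] [ 0.506 -0.2    0.055]
(360, 236) [  4.9  21.3 -13.3] [ 0.504 -0.2    0.054]
(360, 238) [ 10.7  19.  -30.8] [ 0.51  -0.198  0.071]
(360, 240) [ 10.7  18.7 -33.5] [ 0.51  -0.198  0.074]
(360, 242) [ 10.7  18.4 -35.8] [ 0.51  -0.198  0.076]
(360, 244) [ 10.5  18.2 -37.9] [ 0.51  -0.197  0.078]
(360, 246) [ 10.6  17.9 -40.4] [ 0.51  -0.197  0.081]
(360, 248) [ 10.5  17.7 -42.5] [ 0.51  -0.197  0.083]
t 7.3 ee [ 0.5023 -0.1783  0.0411] shift [0.0007 0.0004 0.0153] turn [ 0.0003 -0.0024  0.0004] F [-0.08 -0.32  0.09] w 0.3
reader [-0.0403 -0.0928]
```

View pics/scene5.png

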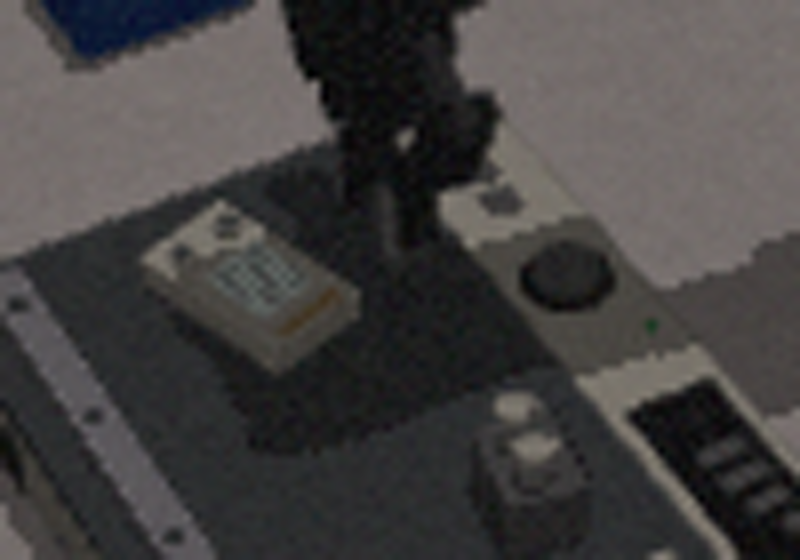

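View pics/wrist5.png

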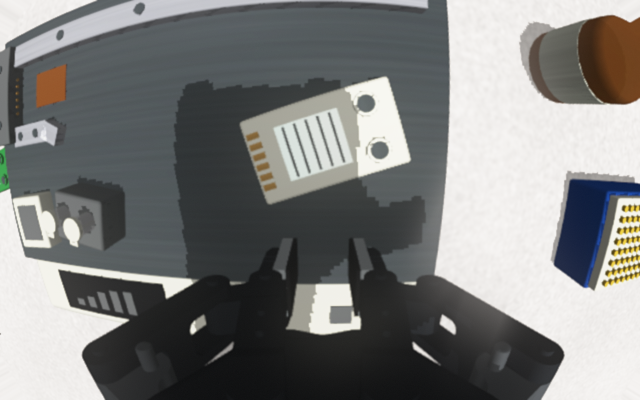

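Emit:
{"method": "move_arm", "body": {"rows": [0.3,0,0,0.02,0,0,0,0.3,0,0,0.027,0,0,0,0.3,0.02,0,0.027,0,0,0,0.3,0.035,0,0.027,0,0,0,0.3,0.045,0,0.027,0,0,0,0.3,0.055,0,0.027,0,0,0,0.3,0.065,0,0.027,0,0,0,0.3,0.075,0,0.027,0,0,0,0.3,0.085,0,0.027,0,0,0,0.3,0.095,0,0.027,0,0,0,0.3,0.105,0,0.027,0,0,0]}}

```text
clock: 8.4
ee_pos: [0.5444, -0.1831, 0.0305]
eef_rot: [3.136, -0.178, 0.006]
force: [-0.3, -0.2, -0.7]
width: 0.3
```

```bash
python3 - <<'E'
from h import *
p,d,P,T,o=tips('wrist6')
print(T[240,290],P[240,290],o['force'],o['torque'])
goto(.030,-.093,.030)
E
```

```text
[ 11.96750344 -14.02160493 -36.39403674] [ 0.55769512 -0.17045981  0.06691616] [-0.28037857 -0.20403704 -0.65756555] [-0.02451077  0.05305214 -0.01601453]
t 8.45 ee [ 0.5452 -0.1831  0.0306] shift [0.0677 0.0005 0.0018] turn [ 0.0003 -0.0032  0.0005] F [-0.45 -0.18  0.27] w 0.295
reader [ 0.0029 -0.0928]
```

View pics/wrist6.png

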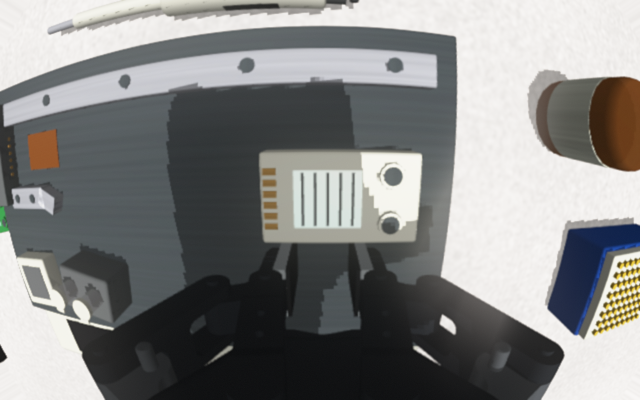

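Emit:
{"method": "move_arm", "body": {"rows": [0.3,0.015,0,0,0,0,0,0.3,0.025,0,0,0,0,0,0.3,0.035,0,0,0,0,0,0.3,0.045,0,0,0,0,0,0.3,0.055,0,0,0,0,0,0.3,0.063,0,0,0,0,0,0.3,0.068,0,0,0,0,0,0.3,0.071,0,0,0,0,0,0.3,0.071,0,0,0,0,0]}}

```text
clock: 9.35
ee_pos: [0.5737, -0.1864, 0.0308]
eef_rot: [3.136, -0.178, 0.008]
force: [-0.3, 0.3, -0.5]
width: 0.302
```

```bash
python3 - <<'E'
from h import *
p,d,P,T,o=tips('wrist7')
print(T[240,290],P[240,290],o['force'],o['torque'])
goto(.032,-.093,.030)
E
```

```text
[ 12.1852007  -13.97448902 -36.95687883] [ 0.58716669 -0.17381572  0.06778929] [-0.27820443  0.2823051  -0.50981992] [-0.03072061  0.00895034  0.0399369 ]
t 9.4 ee [ 0.5736 -0.1864  0.0308] shift [0.0014 0.0005 0.0019] turn [ 0.0003 -0.0033  0.0005] F [ 0.52 -0.32  0.1 ] w 0.298
reader [ 0.0314 -0.0928]
```

View pics/wrist7.png

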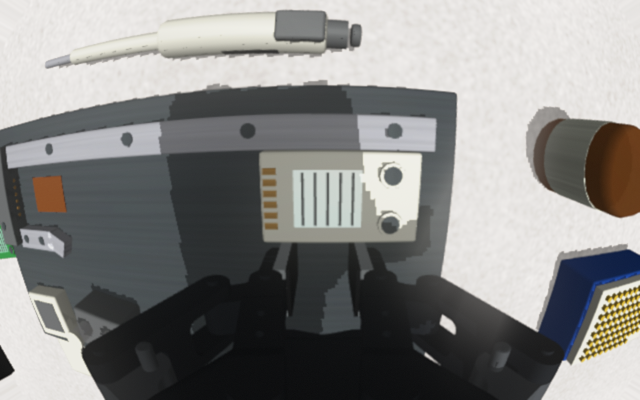

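Emit:
{"method": "move_arm", "body": {"rows": [0.3,0.003,0,0,0,0,0,0.3,0.006,0,0,0,0,0,0.3,0.008,0,0,0,0,0,0.3,0.008,0,0,0,0,0]}}

```text
clock: 9.8
ee_pos: [0.5738, -0.1864, 0.0304]
eef_rot: [3.136, -0.179, -0.001]
force: [-6.7, 1.3, 5.0]
width: 0.302
```

```bash
python3 - <<'E'
from h import *
p,d,P,T,o=tips('wrist8')
print(o['force'],o['torque'])
goto(.032,-.093,.030)
save('w8z',cv2.resize(p[100:260,220:460],None,fx=3,fy=3,interpolation=cv2.INTER_CUBIC))
E
```

```text
[-6.71947753  1.25173294  5.02827723] [ 0.23687009  1.3951292  -0.0141446 ]
t 9.85 ee [ 0.5739 -0.1864  0.0304] shift [0.0007 0.0004 0.0011] turn [0.0002 0.0005 0.0002] F [-6.52  0.48  5.72] w 0.303
reader [ 0.0317 -0.0928]
```

View pics/w8z.png

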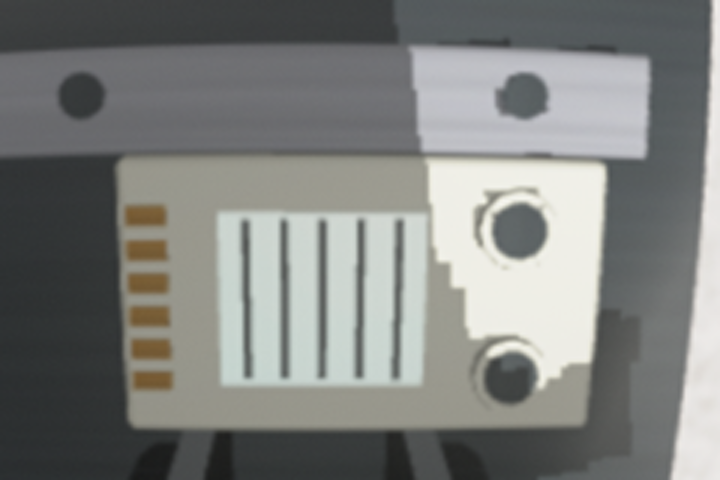

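```bash
python3 - <<'E'
from h import *
p,d,P,T,o=tips('wrist9')
for n,(u,v) in dict(LR=(262,155),TR=(418,156),TB=(413,239),LB=(266,239),railL=(262,150),railR=(420,150)).items(): print(n,P[v,u].round(4),w2r(P[v,u]).round(4))
goto(.020,-.093,.030)
goto(.020,-.093,.06)
E
```

```text
LR [ 0.6278 -0.1676  0.0686] [ 0.0831 -0.0679]
TR [ 0.62   -0.2347  0.0684] [ 0.083  -0.1355]
TB [ 0.5813 -0.231   0.068 ] [ 0.0442 -0.1362]
LB [ 0.589  -0.1627  0.0667] [ 0.044  -0.0675]
railL [ 0.6296 -0.1668  0.0634] [ 0.0848 -0.067 ]
railR [ 0.6222 -0.2367  0.0654] [ 0.0855 -0.1373]
t 9.9 ee [ 0.5739 -0.1864  0.0305] shift [-0.0294  0.0004  0.0012] turn [0.0002 0.0005 0.0002] F [-6.27  0.46  5.51] w 0.302
reader [ 0.0317 -0.0928]
t 9.9 ee [ 0.5739 -0.1864  0.0305] shift [-0.0294  0.0004 -0.0738] turn [0.0002 0.0005 0.0002] F [-6.27  0.46  5.51] w 0.302
reader [ 0.0317 -0.0928]
```

Emit:
{"method": "move_arm", "body": {"rows": [0.3,-0.015,0,0,0,0,0,0.3,-0.03,0,0,0,0,0,0.3,-0.03,0,-0.05,0,0,0,0.2,-0.02,0,-0.1,0,0,0,0,0.02,0.08,-0.1,0,0,0,0,0.081,0.18,-0.1,0,0,0,0,0.081,0.21,-0.1,0,0,0,0,0.081,0.21,-0.1,0,0,0,0,0.081,0.21,-0.1,0,0,0]}}

```text
clock: 10.8
ee_pos: [0.5961, -0.2722, 0.0701]
eef_rot: [-3.135, 0.178, 0.002]
force: [-0.5, 0.1, -0.7]
width: 0.003
```

```bash
python3 - <<'E'
from h import *
p,d,P,T,o=tips('wrist10')
for u in (300,306,312,318,324,330,336,342,348): print(u,[T[v,u].round(1).tolist() for v in (226,230,234,238,246)])
for (u,v) in []: pass
goto(.064,-.175,.030)
E
```

```text
300 [[-7.9, -15.1, 39.5], [-10.7, -15.1, 38.7], [-11.9, -14.8, 33.8], [-16.4, -15.1, 37.6], [-22.2, -15.2, 36.4]]
306 [[-19.1, -12.5, 71.0], [-22.8, -12.6, 71.6], [-25.9, -12.6, 70.6], [-29.7, -12.7, 71.0], [-36.7, -12.8, 70.4]]
312 [[-19.1, -7.6, 71.1], [-22.8, -7.7, 71.7], [-26.1, -7.7, 71.1], [10.8, -4.1, -30.8], [11.4, -3.7, -41.9]]
318 [[-19.2, -2.7, 71.4], [-22.7, -2.7, 71.4], [-26.1, -2.7, 71.2], [10.6, -1.2, -30.2], [10.4, -1.1, -39.7]]
324 [[-19.0, 2.2, 70.8], [-22.5, 2.2, 70.8], [-25.6, 2.2, 69.8], [10.6, 1.7, -30.4], [10.5, 1.6, -39.9]]
330 [[-19.2, 7.2, 71.4], [-22.7, 7.2, 71.2], [-26.3, 7.2, 71.6], [11.0, 4.5, -31.4], [10.5, 4.3, -40.0]]
336 [[-19.3, 12.1, 71.5], [-22.6, 12.1, 71.0], [-26.2, 12.2, 71.2], [10.4, 7.5, -29.7], [10.6, 7.0, -40.1]]
342 [[-19.2, 17.0, 71.4], [-22.8, 17.1, 71.5], [-26.2, 17.2, 71.1], [-29.7, 17.2, 71.0], [-36.9, 17.4, 70.9]]
348 [[-19.4, 22.0, 71.8], [-22.7, 22.1, 71.1], [-26.1, 22.1, 70.9], [-29.4, 22.2, 70.2], [-37.1, 22.4, 71.1]]
t 10.85 ee [ 0.5963 -0.2713  0.0701] shift [0.0009 0.0012 0.1004] turn [-0.0008  0.0009  0.0013] F [-0.01  0.58  0.05] w -0.002
reader [ 0.0637 -0.1746]
```

View pics/wrist10.png

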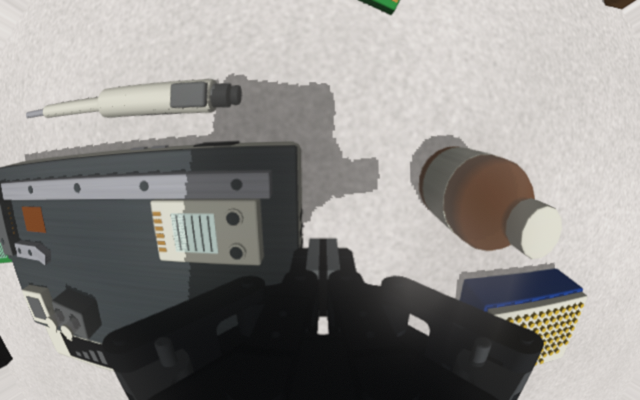

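Emit:
{"method": "move_arm", "body": {"rows": [0,0,-0.04,0.03,0,0,0,0,0,-0.045,0.07,0,0,0,0,0,-0.045,0.1,0,0,0,0,0,-0.055,0.1,0,0,0,0,0,-0.065,0.1,0,0,0,0,0,-0.075,0.1,0,0,0,0,0,-0.085,0.1,0,0,0,0,0,-0.095,0.1,0,0,0,0,0,-0.105,0.1,0,0,0]}}

```text
clock: 11.75
ee_pos: [0.6009, -0.2293, 0.0302]
eef_rot: [-3.135, 0.176, 0.002]
force: [-0.1, -1.3, -0.2]
width: -0.003
```

```bash
python3 - <<'E'
from h import *
p,d,P,T,o=tips('wrist11')
print(o['force'])
goto(.065,.040,.030)
E
```

```text
[-0.12962497 -1.27424895 -0.2176703 ]
t 11.8 ee [ 0.6012 -0.2281  0.0302] shift [ 0.0048 -0.4278  0.0014] turn [-0.0013  0.0009  0.002 ] F [ 0.45  0.68 -0.05] w 0.001
reader [ 0.0636 -0.1311]
```

View pics/wrist11.png

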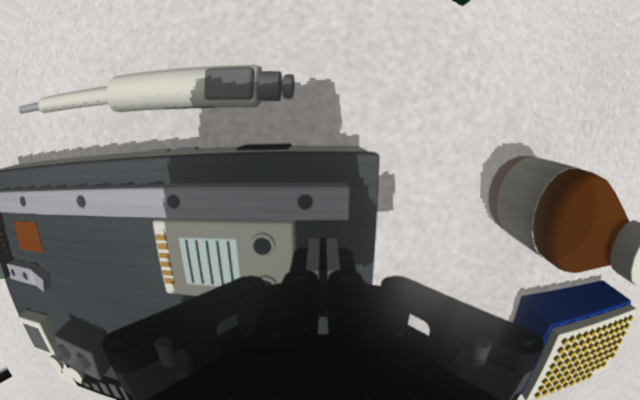

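Emit:
{"method": "move_arm", "body": {"rows": [0,0,-0.015,0,0,0,0,0,0,-0.0275,0,0,0,0,0,0,-0.04,0,0,0,0,0,0,-0.0525,0,0,0,0,0,0.0005,-0.065,0,0,0,0,0,0.0005,-0.0775,0,0,0,0,0,0.001,-0.09,0,0,0,0,0,0.001,-0.1025,0,0,0,0,0,0.001,-0.115,0,0,0,0,0,0.001,-0.1275,0,0,0,0,0,0.0015,-0.14,0,0,0,0,0,0.0015,-0.1525,0,0,0,0,0,0.0015,-0.165,0,0,0,0,0,0.002,-0.1775,0,0,0,0,0,0.002,-0.19,0,0,0,0,0,0.002,-0.2025,0,0,0,0,0,0.002,-0.215,0,0,0,0,0,0.002,-0.2275,0,0,0,0,0,0.002,-0.24,0,0,0]}}

```text
invalid input
```

```bash
python3 - <<'E'
from h import *
p,d,P,T,o=tips('wrist12')
print(o['force'])
goto(.065,.047,.030)
E
```

```text
[ 0.44785908  0.67583975 -0.05341808]
t 11.85 ee [ 0.6012 -0.2284  0.0303] shift [ 0.0047 -0.4461  0.0015] turn [-0.0011  0.0008  0.002 ] F [ 0.65  0.23 -0.68] w -0.0
reader [ 0.0637 -0.1315]
```

View pics/wrist12.png

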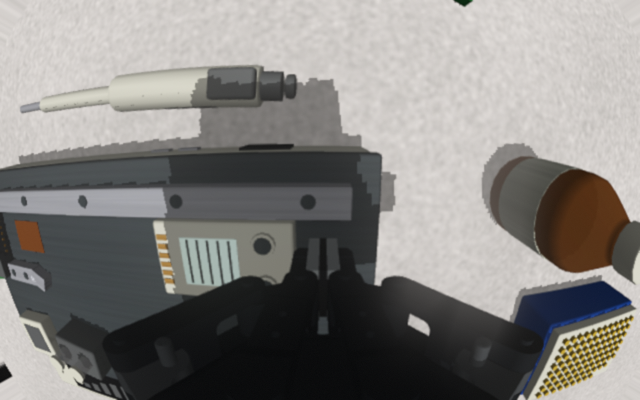

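Emit:
{"method": "move_arm", "body": {"rows": [0,0.001,-0.015,0,0,0,0,0,0.001,-0.03,0,0,0,0,0,0.001,-0.045,0,0,0,0,0,0.001,-0.06,0,0,0,0,0,0.001,-0.075,0,0,0,0,0,0.001,-0.09,0,0,0,0,0,0.001,-0.105,0,0,0,0,0,0.001,-0.12,0,0,0,0,0,0.002,-0.135,0,0,0,0,0,0.002,-0.15,0,0,0,0,0,0.002,-0.165,0,0,0,0,0,0.002,-0.18,0,0,0,0,0,0.002,-0.195,0,0,0,0,0,0.002,-0.21,0,0,0,0,0,0.002,-0.225,0,0,0,0,0,0.002,-0.24,0,0,0,0]}}

```text
clock: 13.45
ee_pos: [0.6128, -0.1325, 0.0305]
eef_rot: [-3.135, 0.174, 0.001]
force: [0.2, 0.1, 0.1]
width: -0.001
```

```bash
python3 - <<'E'
from h import *
p,d,P,T,o=tips('wrist13')
print(o['force'])
goto(.065,.047,.030)
E
```

```text
[0.23509846 0.11300726 0.13761801]
t 13.5 ee [ 0.613  -0.1309  0.0305] shift [ 0.0027 -0.2004  0.0019] turn [-0.002   0.0006  0.0031] F [ 0.38  0.3  -0.48] w 0.001
reader [ 0.0643 -0.0332]
```

View pics/wrist13.png

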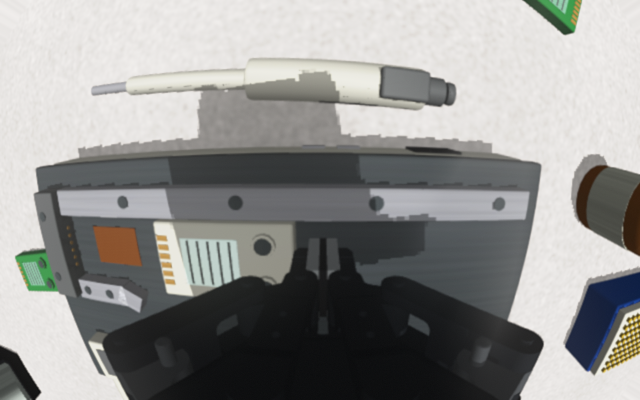

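Emit:
{"method": "move_arm", "body": {"rows": [0,0,-0.015,0,0,0,0,0,0,-0.03,0,0,0,0,0,0,-0.045,0,0,0,0,0,0,-0.06,0,0,0,0,0,0,-0.075,0,0,0,0,0,0,-0.09,0,0,0,0,0,0,-0.105,0,0,0,0,0,0,-0.12,0,0,0,0,0,0,-0.135,0,0,0,0,0,0,-0.15,0,0,0,0,0,0,-0.165,0,0,0,0,0,0,-0.175,0,0,0,0,0,0,-0.185,0,0,0,0,0,0,-0.185,0,0,0,0]}}

```text
clock: 14.9
ee_pos: [0.6208, -0.0578, 0.0307]
eef_rot: [-3.135, 0.171, 0.002]
force: [-2.0, -1.1, 0.8]
width: -0.002
```

```bash
python3 - <<'E'
from h import *
p,d,P,T,o=tips('wrist14')
print(o['force'])
goto(.065,.047,.030)
save('w14z',cv2.resize(p[160:300,120:360],None,fx=3,fy=3,interpolation=cv2.INTER_CUBIC))
E
```

```text
[-2.02613519 -1.06063306  0.75959486]
t 14.95 ee [ 0.6208 -0.0578  0.0307] shift [ 0.0034 -0.0167  0.0017] turn [-0.0016  0.001   0.0028] F [-0.79 -1.02  0.18] w 0.002
reader [0.0637 0.0403]
```

View pics/w14z.png

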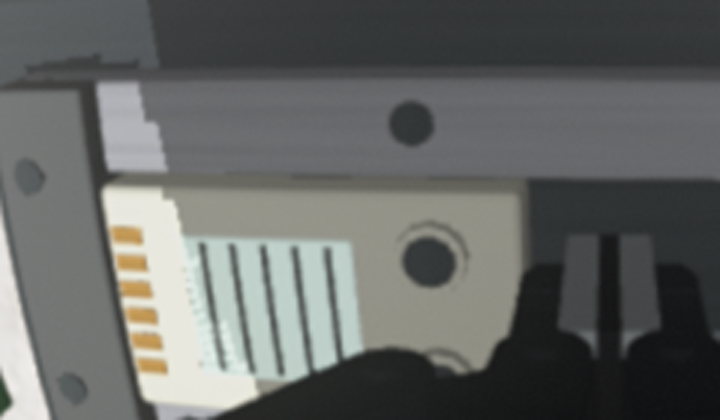

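Emit:
{"method": "move_arm", "body": {"rows": [0,0.001,-0.004,0,0,0,0,0,0.001,-0.008,0,0,0,0,0,0.001,-0.01,0,0,0,0,0,0.001,-0.01,0,0,0,0]}}

```text
clock: 15.35
ee_pos: [0.6208, -0.0576, 0.0307]
eef_rot: [3.135, -0.175, -0.004]
force: [-1.9, -5.9, 1.3]
width: 0.001
```

```bash
python3 - <<'E'
from h import *
p,d,P,T,o=tips('wrist15')
print(o['force'])
goto(.065,.047,.030)
save('w15z',cv2.resize(p[160:300,120:360],None,fx=3,fy=3,interpolation=cv2.INTER_CUBIC))
E
```

```text
[-1.87800501 -5.93206041  1.32809111]
t 15.4 ee [ 0.6208 -0.0576  0.0307] shift [ 0.0032 -0.0162  0.0016] turn [0.001  0.0017 0.0014] F [-2.15 -6.78  2.1 ] w 0.003
reader [0.0637 0.0405]
```

View pics/w15z.png

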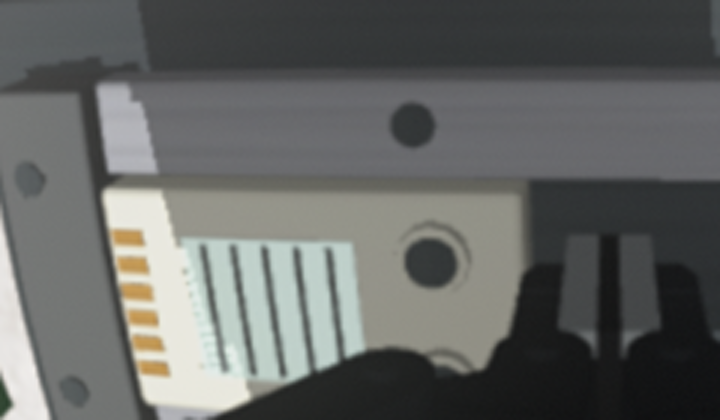

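```bash
python3 - <<'E'
from h import *
p,d,P,T,o=tips('wrist16')
for v in (226,240,255,270,280):
  print(v,[(u,*(w2r(P[v,u])*1000).round(1),round(P[v,u][2]*1000,1)) for u in range(146,176,3)])
print([(u,*(w2r(P[235,u])*1000).round(1),round(P[235,u][2]*1000,1)) for u in range(286,306,3)])
print([(v,*(w2r(P[v,240])*1000).round(1),round(P[v,240][2]*1000,1)) for v in range(212,230,2)])
E
```

```text
226 [(146, np.float64(82.3), np.float64(127.6), np.float64(70.0)), (149, np.float64(82.3), np.float64(125.7), np.float64(69.9)), (152, np.float64(82.0), np.float64(124.6), np.float64(68.7)), (155, np.float64(81.4), np.float64(123.8), np.float64(67.1)), (158, np.float64(81.7), np.float64(121.5), np.float64(67.8)), (161, np.float64(81.7), np.float64(119.8), np.float64(67.7)), (164, np.float64(81.6), np.float64(118.3), np.float64(67.2)), (167, np.float64(82.1), np.float64(115.8), np.float64(68.5)), (170, np.float64(81.8), np.float64(114.7), np.float64(67.4)), (173, np.float64(82.1), np.float64(112.4), np.float64(68.3))]
240 [(146, np.float64(74.3), np.float64(129.8), np.float64(69.0)), (149, np.float64(75.1), np.float64(126.8), np.float64(70.6)), (152, np.float64(74.3), np.float64(126.3), np.float64(68.5)), (155, np.float64(74.3), np.float64(124.5), np.float64(68.3)), (158, np.float64(74.5), np.float64(122.5), np.float64(68.6)), (161, np.float64(74.6), np.float64(120.7), np.float64(68.6)), (164, np.float64(74.4), np.float64(119.2), np.float64(68.0)), (167, np.float64(74.6), np.float64(1
[... 2302 characters left out ...]
64(52.0), np.float64(53.6)), (301, np.float64(73.4), np.float64(50.4), np.float64(54.5)), (304, np.float64(73.4), np.float64(48.9), np.float64(54.5))]
[(212, np.float64(88.3), np.float64(78.2), np.float64(64.0)), (214, np.float64(87.0), np.float64(78.5), np.float64(63.3)), (216, np.float64(86.4), np.float64(78.2), np.float64(64.4)), (218, np.float64(85.2), np.float64(78.5), np.float64(63.6)), (220, np.float64(83.6), np.float64(79.1), np.float64(62.0)), (222, np.float64(84.0), np.float64(78.0), np.float64(65.9)), (224, np.float64(83.3), np.float64(77.9), np.float64(66.8)), (226, np.float64(82.6), np.float64(77.7), np.float64(67.6)), (228, np.float64(81.6), np.float64(77.8), np.float64(67.5))]
```

Emit:
{"method": "move_arm", "body": {"rows": [0,0,0.02,0,0,0,0,0,0,0.04,0,0,0,0,0,0,0.06,-0.05,0,0,0,0,0,0.12,-0.11,0,0,0,0,-0.06,0.2,-0.11,0,0,0,0,-0.16,0.239,-0.11,0,0,0,0,-0.26,0.239,-0.11,0,0,0,0,-0.36,0.239,-0.11,0,0,0,0,-0.39,0.239,-0.06,0,0,0,0,-0.392,0.239,-0.05,0,0,0,0,-0.392,0.239,-0.05,0,0,0]}}

```text
clock: 16.55
ee_pos: [0.4549, -0.1349, 0.0511]
eef_rot: [3.136, -0.175, -0.004]
force: [0.2, 0.2, 0.3]
width: -0.001
```

```bash
python3 - <<'E'
from h import *
p,d,P,T,o=tips('wrist17')
goto(-.093,-.055,.028)
p,d=eyes.grab_frame('scene')
save('scene17',cv2.resize(p[130:260,220:370],None,fx=5,fy=5,interpolation=cv2.INTER_CUBIC)[:600,:800])
p,d=eyes.grab_frame('top');save('top17',cv2.resize(p[130:250,290:430],None,fx=5,fy=5,interpolation=cv2.INTER_CUBIC))
t=eyes.camera_info('scene');sc=dict(eye=t['eye'],att=t['attitude'],K=t['camera_matrix'])
print(proj([r2w(-.093,-.055,.054)],sc,False))
E
```

```text
t 16.6 ee [ 0.4561 -0.135   0.0517] shift [-0.0047 -0.0003  0.0592] turn [0.0007 0.0005 0.0016] F [-0.33  0.86  0.37] w 0.005
reader [-0.0911 -0.0551]
[[310.16462824 162.14330171]]
```

View pics/scene17.png

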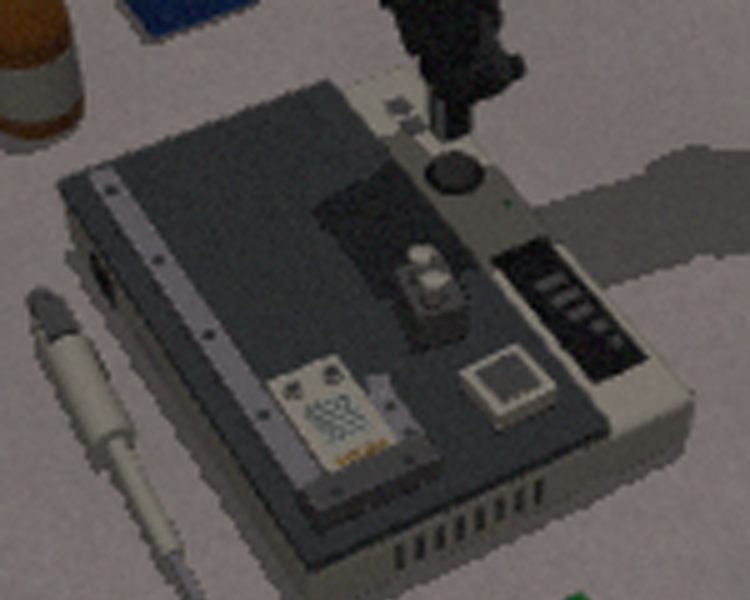

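View pics/wrist17.png

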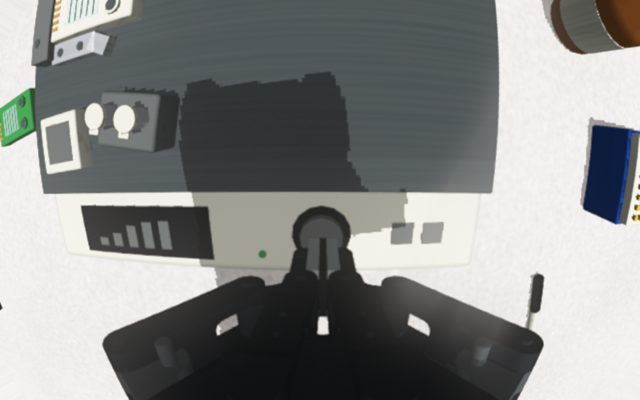

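View pics/top17.png

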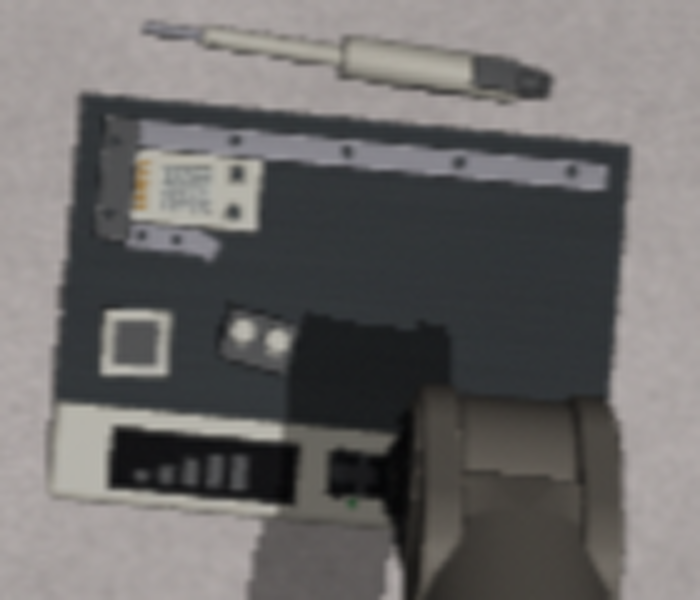

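```bash
python3 - <<'E'
from h import *
p,d,P,T,o=tips('wrist18')
for (u,v) in [(321,208),(321,213),(321,220),(300,233),(303,233),(340,233),(344,233),(321,235)]: print((u,v),p[v,u],w2r(P[v,u]).round(4),P[v,u][2].round(4),T[v,u].round(1))
o=telemetry.get_obs();print(o['ee_pos'],o['force'])
E
```

```text
(321, 208) [87 87 80] [-0.0762 -0.0552] 0.0438 [14.5  0.1  8.2]
(321, 213) [36 36 35] [-0.0784 -0.0552] 0.0465 [12.2  0.1  5.4]
(321, 220) [65 66 65] [-0.081  -0.0552] 0.0519 [9.6 0.1 0. ]
(300, 233) [45 44 44] [-0.0914 -0.0425] 0.0456 [ -0.8 -12.6   6.4]
(303, 233) [74 75 73] [-0.0887 -0.0448] 0.0526 [  1.9 -10.3  -0.7]
(340, 233) [72 73 71] [-0.0887 -0.0662] 0.0527 [ 1.9 11.1 -0.7]
(344, 233) [44 44 41] [-0.0913 -0.0691] 0.0457 [-0.7 14.   6.3]
(321, 235) [77 78 77] [-0.0895 -0.0552] 0.0537 [ 1.1  0.1 -1.8]
[ 0.45636669 -0.13506565  0.05190981] [ 0.30209206 -0.19485608 -1.04842303]
```

Emit:
{"method": "move_arm", "body": {"rows": [0,-0.004,0,0.03,0,0,0,0,-0.004,0,0.055,0,0,0,0,-0.004,0,0.065,0,0,0,0,-0.004,0,0.07,0,0,0,0,-0.004,0,0.075,0,0,0,0,-0.004,0,0.079,0,0,0,0,-0.004,0,0.079,0,0,0]}}

```text
clock: 17.45
ee_pos: [0.4542, -0.1347, 0.0218]
eef_rot: [3.135, -0.175, -0.004]
force: [-5.3, 1.1, 16.2]
width: 0.001
```

```bash
python3 - <<'E'
from h import *
goto(-.093,-.055,.020)
E
```

```text
t 17.45 ee [ 0.4542 -0.1347  0.0218] shift [ 0.0001 -0.0001  0.0045] turn [0.0011 0.0015 0.0015] F [-5.29  1.13 16.19] w 0.001
reader [-0.093 -0.055]
```

```bash
python3 - <<'E'
from h import *
p,d,P,T,o=tips('wrist19')
for v in range(180,236,4): print(v,p[v,321],w2r(P[v,321]).round(4),P[v,321][2].round(4), p[v,303], P[v,303][2].round(4))
save('w19z',cv2.resize(p[170:290,240:400],None,fx=4,fy=4,interpolation=cv2.INTER_CUBIC))
E
```

```text
180 [50 54 55] [-0.0535 -0.0552] 0.0549 [51 55 55] 0.053
184 [52 54 56] [-0.0556 -0.0552] 0.054 [50 54 54] 0.0535
188 [52 55 56] [-0.0573 -0.0552] 0.0544 [52 55 56] 0.0536
192 [52 55 55] [-0.0591 -0.0552] 0.0545 [51 55 56] 0.0548
196 [52 56 57] [-0.0609 -0.0552] 0.0549 [53 56 56] 0.054
200 [54 57 57] [-0.0627 -0.0552] 0.055 [54 56 57] 0.0544
204 [78 80 77] [-0.0651 -0.0552] 0.0532 [78 79 76] 0.0532
208 [161 160 148] [-0.0697 -0.0552] 0.044 [162 160 149] 0.044
212 [160 158 147] [-0.0715 -0.0552] 0.0449 [159 158 146] 0.0436
216 [160 159 148] [-0.0738 -0.0552] 0.0442 [161 160 149] 0.0438
220 [105 105  97] [-0.0759 -0.0552] 0.0442 [160 159 147] 0.0437
224 [35 35 34] [-0.0776 -0.0552] 0.0454 [155 153 142] 0.0433
228 [34 34 33] [-0.0795 -0.0552] 0.0459 [34 33 33] 0.0465
232 [68 69 68] [-0.0811 -0.0552] 0.0472 [34 34 33] 0.0473
```

View pics/w19z.png

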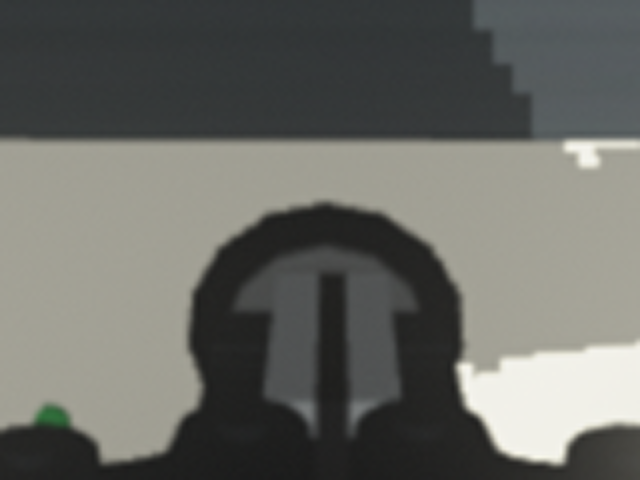

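Emit:
{"method": "move_arm", "body": {"rows": [0,0,0,-0.02,0,0,0,0,0,0,-0.08,0,0,0,0,0,0,-0.18,0,0,0,0,0,0,-0.3,0,0,0,0,0,0,-0.4,0,0,0,0,0,0,-0.45,0,0,0,0,0,0,-0.45,0,0,0,0,0,0,-0.45,0,0,0,0,0,0,-0.45,0,0,0]}}

```text
clock: 18.4
ee_pos: [0.4535, -0.1342, 0.2003]
eef_rot: [3.136, -0.175, -0.008]
force: [0.1, -0.7, 0.8]
width: 0.002
```

```bash
python3 - <<'E'
from h import *
p,d,P,T,o=tips('wrist20')
c=eyes.camera_info('wrist');cc=dict(eye=c['eye'],att=c['attitude'],K=c['camera_matrix'])
k=proj([r2w(-.093,-.055,.054),r2w(.064,.089,.069)],cc).round().astype(int);print(k)
for u,v in k: print(np.median(P[v-3:v+4,u-3:u+4,2]))
save('or20',ortho(p,cc,.069,.42,.70,-.28,.10,.0005))
for q in ['blank','tube_stand','chip']:
  for r in eyes.tip_of('wrist',q)[:2]: print(q,np.round(r['location'],4),round(r['conf'],2))
print(o['clock'],o['force'],o['qd'])
E
```

```text
[[322 183]
 [181  39]]
0.05303139692192482
0.06837956202753992
blank [0.5405 0.0282 0.0561] 0.86
blank [ 0.4586 -0.4537 -0.0011] 0.25
tube_stand [ 0.5335 -0.039   0.0524] 0.96
chip [ 0.624  -0.013   0.0529] 0.9
chip [0.5892 0.1621 0.0027] 0.56
18.4 [ 0.13813494 -0.71126571  0.77830168] [ 0.00034485  0.00792923  0.00114305  0.00347339 -0.00094853  0.00193016
  0.00126365]
```

View pics/or20.png

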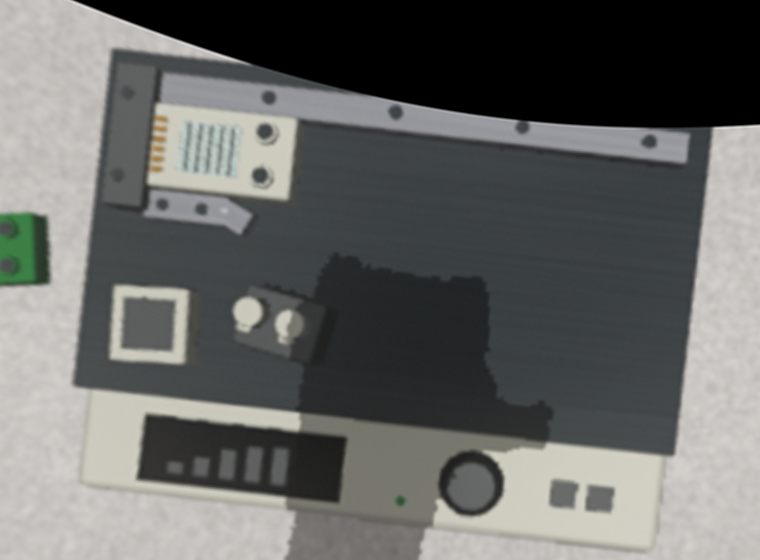

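```bash
python3 - <<'E'
from h import *
workorder.hand_in()
E
```

```text
the job is handed in; nothing more can be done
```

The chip is home in the nest, the start key has been pressed and is up again, and the job is handed in at about 18.6 s; the hand-in gave no verdict. I pushed the chip flat against the rail with both fingertips, slid it along the rail from its tail with the fingers shut, and pressed the key once.

**Last checks, all passed:**
- **Chip:** the final picture shows it square and against both the rail and the end stop. The depth picture taken at the end stop put its front at about y = 124.5 mm against the stop's 125 mm, and its top at 68.4 mm, so it is flat. It did not advance under a further push of about 6 N.
- **Key:** its top sank about 5 mm under 16 N and now reads 53 mm, which is up.
- **Other things:** the blank and the tube stand are within measurement error of their starting places. The other bystanders I did not re-measure; I only saw some of them in later pictures.
- **Robot:** it stands 0.15 m above the panel, touching nothing.

**What disagreed or failed:**
- **Fingertip position:** the fingertips are about 29 mm short of the reported TCP, whereas the text puts the TCP at the very end of the fingers. My first push therefore passed over the chip without touching it. I measured the offset and repeated the push lower.
- **Refused call:** one move call was refused as invalid input and nothing moved. I sent a shorter version.

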